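# Shoot the barrel bolt that locks a drilling jig

## Task

Lock the drilling jig: lift the orange knob of its barrel bolt out of the open notch, slide the bolt home until you feel it meet the end plate, and lower the handle fully down into the locking notch, then let go of it. Go gently and never force the handle against the guide or the catch, and leave the clamp, the jar and the metal offcut where they are.

Things in the scene. Friction and masses are not known exactly. Their poses are not given: they have to be found in the camera images.
- guide: Fixed steel guide of the barrel bolt, with the open notch where the handle starts. Origin: on the bolt's axis (65 mm above the bench), level with the open notch's middle. y = along the bolt, the way it slides to lock; the handle, when down, points to -x; z up. Its strip stands 22-32 mm from the axis at -x; notch 14 mm wide for the 10 mm rod; notch floor 5 mm below the axis.
- land (a point): Top of the guide strip beside the open notch, 9 mm above the bolt's axis: the handle must be up about 0.6 rad to pass over it. Each end of the run is closed by a steel end plate 10 mm thick, from 32 mm out on the handle's side to 12 mm past the axis, its top 26 mm above the axis. Holding the knob below about 0.8 rad, fingers clear these plates.
- jig: The jig, a fixed 160 x 300 x 30 mm grey base under a closed aluminium drill plate, top 42 mm above the bench. Origin: centre of its underside; axes as the guide's. The bolt's axis is 45 mm to -x of the origin and the front edge 35 mm farther, so the knob hangs in front of the jig with only the bench below.
- knob (a point): Centre of the orange ball knob, 24 mm in diameter, at the end of the 10 mm handle rod, 75 mm from the bolt's axis; 65 mm above the bench when the handle is down. Held from above with the fingers to either side along the bolt, it can swivel between them while it goes round the axis.
- handle (a joint): Angle of the handle about the bolt's axis, rad: 0 = level, down in a notch; grows as it is lifted, to 1.15 at most. When let go over a notch it sinks into it by its own weight, softly damped, within about 2 s.
- bolt (a joint): Travel of the bolt, m: 0 = middle of the open notch, grows towards locked. The locking notch (14 mm wide too) is in an adjustable dark catch: its middle is at 50 to 84 mm of travel, different each time and not measured. When the rod meets the catch's end plate it is 2 mm past that middle and free to go down. Sliding takes 3 to 4 N; more means something is in the way.
- stem_rod: The handle rod with its knob (about 90 g), origin on the bolt's axis, -x along the rod towards the knob. It must not be pressed against guide or catch with more than 20 N.
- clamp: Orange C-clamp lying loose on the bench left of the jig, about 125 x 65 x 16 mm; not to be moved.
- jar: Clear screw jar with a black cap, 56 mm in diameter, 70 mm tall, standing left of the jig; origin at the centre of its underside; not to be moved.
- offcut: L-shaped aluminium offcut, 90 x 100 x 4 mm, lying loose on the bench right of the jig; not to be moved.

How it is judged:
On the way, in this order (a step that is already met when the one before it is completed fails the run):
1. the handle is lifted out of the open notch (value of joint handle above 0.45 rad and value of joint bolt below 0.02 m), for 0.05 s.
2. the bolt is slid towards locked with the handle up (value of joint bolt above 0.038 m and value of joint handle above 0.3 rad), for 0.05 s.
At the end, for the whole second after the job is handed in: The bolt is slid home (travel over 44 mm), the handle is down in the locking notch (angle below 0.12 rad) and at rest, and the robot has let go of it (value of joint bolt above 0.044 m and value of joint handle below 0.12 rad and velocity of joint handle below 0.05 rad/s and contact force between the fingers and stem_rod below 0.1 N); the robot touches nothing.
It fails at once if the handle pressed against the guide or its open notch with more than 20 N (contact force between stem_rod and guide above 20 N).
It fails at once if the handle pressed against the catch or its end plate with more than 20 N (contact force between stem_rod and catch above 20 N).
It fails at once if the clamp, the jar or the offcut moved by more than 30 mm (distance of any of clamp, jar, offcut from where it was at the start of the episode above 0.03 m).
It also fails if it takes over 45 s, if anything falls off the work surface, if the arm or the gripper's body presses on something with over 40 N, if the wrist force passes 120 N, or if a joint passes its speed limit or range.

## Robot

A 6-joint arm with a two-finger parallel gripper is mounted at the origin on the work surface. World frame = base frame: x ahead of the robot, y to its left, z up, the work surface at z = 0. Lengths are in m, angles in rad, forces in N, time in s.
With the tool pointing down it reaches from about 0.4 to 0.825 m from the base axis. Payload 7 kg.
Tool frame: the origin (TCP) lies on the centre line of the jaws, within the pads' length; the fingertips stand 11 mm ahead of it and the grasp point (between the pads) lies 8 mm behind it; z points along the fingers, y is the direction in which the jaws open and shut (so a half turn about z gives the same grasp; the last joint's range is limited). The gripper opens to 88 mm and grips with 3 to 60 N. Pads are 19 mm wide; open, the fingers measure 130 mm over their backs; the gripper's body (78 mm by 193 mm) begins 47 mm behind the grasp point.
Start: joints at [-0.909, 0.359, 0.012, 0, -1.224, -0.288], TCP at [0.246, -0.628, 0.238] pointing down, gripper open.
Joint ranges: [-3.07, 3.07], [-1.43, 2.12], [-1.02, 1.25], [-3.03, 1.67], [-3.05, -0], [-3.03, 3.03]. Speed limits (rad/s): [2.39, 2.39, 3.01, 3.14, 3.14, 3.14].

## Interface

Orientations are given as [roll, pitch, yaw] about the fixed x, y, z axes, in that order (R = Rz(yaw) Ry(pitch) Rx(roll)).
In Python, from station import * gives the robot as it stands.
- The arm moves only by the tool play_rows, never from a script. Its argument "targets" is a list of rows, each a list of 7 numbers: the turn, a rotation vector about the world's x, y, z in rad, then the shift along the world's x, y, z in m, then the opening, from 0 (shut) to 1 (fully open). A call has 1 to 12 rows; each row shifts and turns the pose as measured when the row begins; what a row does not reach is not made up. A row lasts 1/8 s, in which the tool goes at most 62.5 mm and 10.7 degrees, less where a joint would pass 70% of its speed; a pose out of reach is approached as far as the arm can. A call is refused whole if a number of a shift passes 0.0625 or a number of a turn 0.188, either way. A call with a gripper value outside its range is refused whole. The fingers move at their own pace and stop on an object; "grip_force" is the grip in N (left out, the last holds). Time passes only in rows, so rows that do not move let the fingers close. It gives the time, the measured TCP pose, the force and the opening at its end, in the units of the state.
- get_state(): the state, without advancing time (a new reading comes with each control period).
- grab_frame(name): name is "side" or "top"; returns (picture, depth): 384x512x3 uint8, blue, green, red; 384x512 float32, m along the optical axis (not along the pixel's ray), 0 where there is no reading.
- camera_params(name): a dict with "camera_matrix" (3x3 intrinsics, pixels), "extrinsics" (4x4, takes a point from world to camera coordinates). Camera axes: x right, y up, looking along -z (the intrinsics and any distortion apply to the point x, -y, -z); pixel columns grow to the right and rows downward; lengths in m; the calibration is good to about 2 mm. A picture is of the moment at which its call begins. camera_params takes no time and is no camera call.
- job_done(): hands the job in, once; it reports no verdict.
The state is a dict: "t": time; "q": joint angles; "qd": joint speeds; "joint_efforts": joint torques, N m; "eef_pos": TCP position; "ee_rot": TCP orientation; "force": force on the tool from outside, world axes, zero at the start; "moment": the same for the moment, N m; "width": finger opening in m.
Only numpy, scipy, OpenCV 4.12 (cv2) and the standard library are available. Lean on these libraries where they do the work, as an engineer would, in place of code of your own. Each camera call takes 0.05 s, during which the arm holds its last target.

## Working session

There is one attempt and no reset: what is moved stays moved. The work goes in short steps, Python scripts to look and compute and a tool call to move; the robot and the scene stay as the last step left them, time stands still between calls to the robot, and variables do not carry over. Pictures are saved under pics/ and viewed, and the job is handed in when it is done.

Besides the shell and the picture viewer there is one more tool, called after "Request:" as name(argument=value, ...), one argument or row to a line, values as JSON. play_rows: Moves the arm, as the interface text tells. Its arguments: {"type":"object","properties":{"targets":{"type":"array","items":{"type":"array","items":{"type":"number"}}},"grip_force":{"type":"number"}},"required":["targets"]}

```bash
mkdir -p pics
python3 - <<'E'
from station import *
import cv2,numpy as np
for n in("top","side"):
    p,d=grab_frame(n); cv2.imwrite(f"pics/{n}0.png",p); np.save(f"{n}0.npy",d)
    c=camera_params(n); print(n,np.array(c["camera_matrix"]).round(1).tolist(),np.array(c["extrinsics"]).round(3).tolist(), [k for k in c])
s=get_state(); print(s)
E
```

```text
top [[416.0, 0.0, 248.6], [0.0, 416.0, 192.3], [0.0, 0.0, 1.0]] [[0.036, -0.999, 0.003, 0.03], [0.977, 0.036, 0.208, -0.586], [-0.208, -0.005, 0.978, -0.844], [0.0, 0.0, 0.0, 1.0]] ['camera_matrix', 'extrinsics']
side [[497.0, 0.0, 255.1], [0.0, 497.0, 194.4], [0.0, 0.0, 1.0]] [[-0.853, -0.521, 0.006, 0.528], [0.28, -0.45, 0.848, -0.194], [-0.439, 0.725, 0.53, -1.181], [0.0, 0.0, 0.0, 1.0]] ['camera_matrix', 'extrinsics']
{'t': 0.1, 'q': array([-9.08890515e-01,  3.59291846e-01,  1.11794857e-02, -2.97263920e-04,
       -1.22409453e+00, -2.88113822e-01]), 'qd': array([-8.05217225e-05, -1.46244757e-03,  1.44109003e-03, -1.20586291e-03,
        6.18032517e-04,  7.15146525e-04]), 'joint_efforts': array([ 3.48651702e-04, -5.84162843e+01,  2.93752706e+01,  7.01545045e+00,
        1.01451343e-02, -4.51615892e-05]), 'eef_pos': array([ 0.24631251, -0.62801951,  0.23674616]), 'ee_rot': array([ 3.14016081e+00, -1.32892768e-04, -2.76790178e+00]), 'force': array([-0.18604275,  0.8555445 , -0.88346211]), 'moment': array([ 0.00109034, -0.03920119, -0.03731289]), 'width': 0.08735500600333622}
```

```bash
ls; ls pics
```

```text
pics
side0.npy
top0.npy
side0.png
top0.png
```

View pics/top0.png

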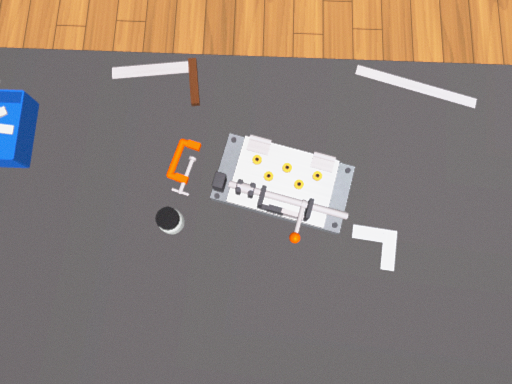

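View pics/side0.png

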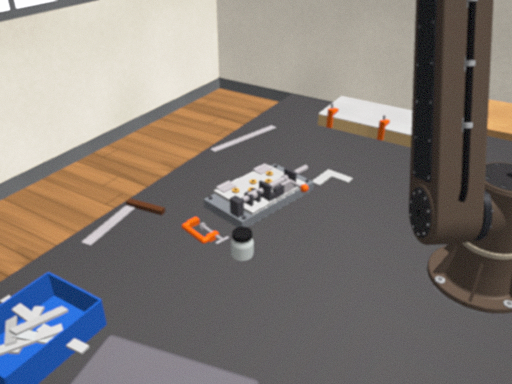

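Top view: the knob is at about (295,238), the bolt's axis runs from (230,184) to (347,216), the jar is at (169,220), the clamp at (183,165) and the offcut at (382,245). The lock direction is to the left in the image. Next I'll measure.

```bash
cat > h.py <<'E'
import numpy as np,cv2
from station import *
def unproj(n,uv,z):
    c=camera_params(n);K=np.array(c["camera_matrix"]);E=np.array(c["extrinsics"])
    u,v=uv; r=np.array([(u-K[0,2])/K[0,0],-(v-K[1,2])/K[1,1],-1.])
    R=E[:3,:3];o=-R.T@E[:3,3];w=R.T@r
    return o+w*(z-o[2])/w[2]
def depthpt(n,uv,d):
    c=camera_params(n);K=np.array(c["camera_matrix"]);E=np.array(c["extrinsics"])
    u,v=uv; p=d*np.array([(u-K[0,2])/K[0,0],-(v-K[1,2])/K[1,1],-1.])
    return E[:3,:3].T@(p-E[:3,3])
def proj(n,P):
    c=camera_params(n);K=np.array(c["camera_matrix"]);E=np.array(c["extrinsics"])
    p=E[:3,:3]@np.array(P)+E[:3,3]; return np.array([K[0,0]*p[0]/-p[2]+K[0,2],K[1,1]*-p[1]/-p[2]+K[1,2]])
def orange(p,box):
    b=p.astype(int);m=((b[...,2]>150)&(b[...,1]<130)&(b[...,0]<60)&(b[...,2]-b[...,1]>90))
    x0,y0,x1,y1=box;mm=np.zeros_like(m);mm[y0:y1,x0:x1]=m[y0:y1,x0:x1]
    ys,xs=np.nonzero(mm);return xs,ys
E
python3 - <<'E'
from h import *
for n,box in(("top",(280,225,312,250)),("side",(296,180,312,196))):
    p=cv2.imread(f"pics/{n}0.png");d=np.load(f"{n}0.npy")
    xs,ys=orange(p,box);uv=(xs.mean(),ys.mean());print(n,uv,len(xs),xs.min(),xs.max(),ys.min(),ys.max(),unproj(n,uv,.065), depthpt(n,uv,d[int(round(uv[1])),int(round(uv[0]))]))
p=cv2.imread("pics/top0.png");cv2.imwrite("pics/topz.png",cv2.resize(p[125:250,200:360],None,fx=5,fy=4.8,interpolation=cv2.INTER_CUBIC)[:600])
p=cv2.imread("pics/side0.png");cv2.imwrite("pics/sidez.png",cv2.resize(p[150:240,195:325],None,fx=6,fy=6,interpolation=cv2.INTER_CUBIC))
E
```

```text
top (np.float64(293.42), np.float64(236.96)) 50 289 299 233 242 [ 0.49093416 -0.04705342  0.065     ] [ 0.4896592  -0.0457809   0.07690479]
side (np.float64(304.3076923076923), np.float64(187.8846153846154)) 26 301 307 186 190 [ 0.4860996  -0.04663524  0.065     ] [ 0.48322803 -0.0403671   0.06915627]
```

View pics/topz.png

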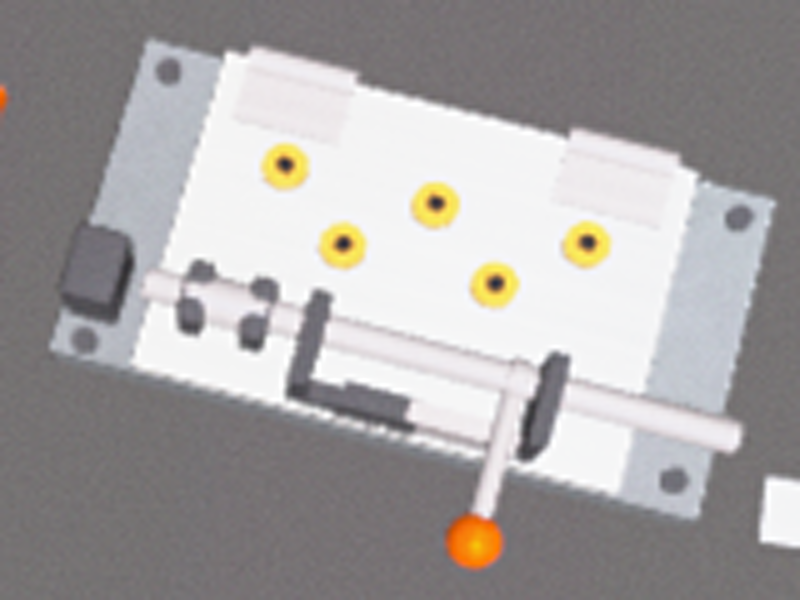

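View pics/sidez.png

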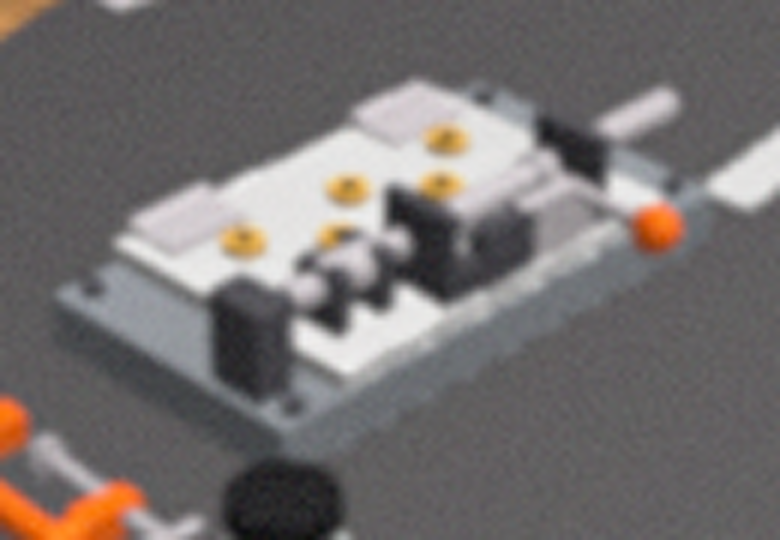

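Run:
```python
from h import *
z=lambda a,b:(200+(a+.5)/5-.5,125+(b+.5)/4.8-.5)
k=unproj("top",z(475,541),.065);a=unproj("top",z(150,283),.065);b=unproj("top",z(737,437),.065)
print("knob",k,"bolt",a,b,"dir",(a-b)/np.linalg.norm(a-b),"ang",np.arctan2(*(a-b)[[1,0]]))
sk=unproj("side",(195+658/6-.4,150+228/6-.4),.065);print("side knob",sk)
c=[unproj("top",z(*q),.03) for q in((148,40),(775,200),(697,518),(52,352))]
for i in range(4):
    e=c[(i+1)%4]-c[i];print(c[i].round(4),np.linalg.norm(e).round(4),np.arctan2(e[1],e[0]).round(4))
n=(a-b)/np.linalg.norm(a-b); ax=b+n*((k-b)@n); print("perp dist",np.linalg.norm(k-ax),ax)
for q in((320,300),(300,385),(345,390),(410,410),(520,450)):print(q,unproj("top",z(*q),.074), (unproj("top",z(*q),.074)-ax)@n)
```

```text
knob [ 0.49027723 -0.04956424  0.065     ] bolt [0.60217156 0.09342537 0.065     ] [ 0.54076467 -0.16128787  0.065     ] dir [0.23436783 0.97214799 0.        ] ang 1.3342280882157211
side knob [ 0.48688915 -0.04795485  0.065     ]
[0.731  0.1017 0.03  ] 0.2984 -1.8066
[ 0.6613 -0.1885  0.03  ] 0.1576 2.9039
[ 0.5081 -0.1514  0.03  ] 0.2969 1.3416
[0.5756 0.1378 0.03  ] 0.1596 -0.2283
perp dist 0.0752656798211955 [ 0.56344661 -0.0672041   0.065     ]
(320, 300) [0.5949189  0.01949034 0.074     ] 0.09165591582276884
(300, 385) [0.55590898 0.0269224  0.074     ] 0.08973830178856643
(345, 390) [0.5543503  0.00768091 0.074     ] 0.07066742261092007
(410, 410) [ 0.54635612 -0.02019141  0.074     ] 0.041697822596893024
(520, 450) [ 0.53015746 -0.06712705  0.074     ] -0.007727004463235311
```

Request:
play_rows(
  targets=[
    [0,0,-0.05,0.02,0.048,0,0.6],
    [0,0,-0.05,0.02,0.048,0,0.6],
    [0,0,-0.05,0.02,0.048,0,0.6],
    [0,0,-0.05,0.02,0.048,0,0.6],
    [0,0,-0.05,0.02,0.048,0,0.6],
    [0,0,-0.05,0.02,0.048,0,0.6],
    [0,0,-0.05,0.02,0.048,0,0.6],
    [0,0,-0.05,0.02,0.048,0,0.6],
    [0,0,-0.05,0.02,0.048,0,0.6],
    [0,0,-0.05,0.02,0.048,0,0.6],
    [0,0,-0.05,0.02,0.048,0,0.6],
    [0,0,0,0,0,0,0.6],
  ],
  grip_force=8,
)

```text
t: 1.6
eef_pos: [0.4681, -0.0819, 0.232]
ee_rot: [3.134, -0.003, 2.945]
force: [0.3, 0.0, -0.9]
width: 0.0525
```

Request:
play_rows(
  targets=[
    [0,0,-0.02,0.01,0.017,-0.02,0.6],
    [0,0,-0.017,0.01,0.016,-0.04,0.6],
    [0,0,0,0,0,-0.04,0.6],
    [0,0,0,0,0,0,0.6],
  ],
)

```text
t: 2.1
eef_pos: [0.4877, -0.0487, 0.13]
ee_rot: [3.134, -0.003, 2.908]
force: [-0.0, 0.1, 0.7]
width: 0.0526
```

Run:
```python
from h import *
p,d=grab_frame("side");cv2.imwrite("pics/side1.png",cv2.resize(p[130:250,190:350],None,fx=5,fy=5,interpolation=cv2.INTER_CUBIC))
p,d=grab_frame("top");cv2.imwrite("pics/top1.png",cv2.resize(p[125:250,200:360],None,fx=5,fy=4.8,interpolation=cv2.INTER_CUBIC))
s=get_state();print(s["eef_pos"],s["ee_rot"])
```

```text
[ 0.49031168 -0.04839263  0.13316978] [3.13210234e+00 3.12112119e-03 2.90848138e+00]
```

View pics/side1.png

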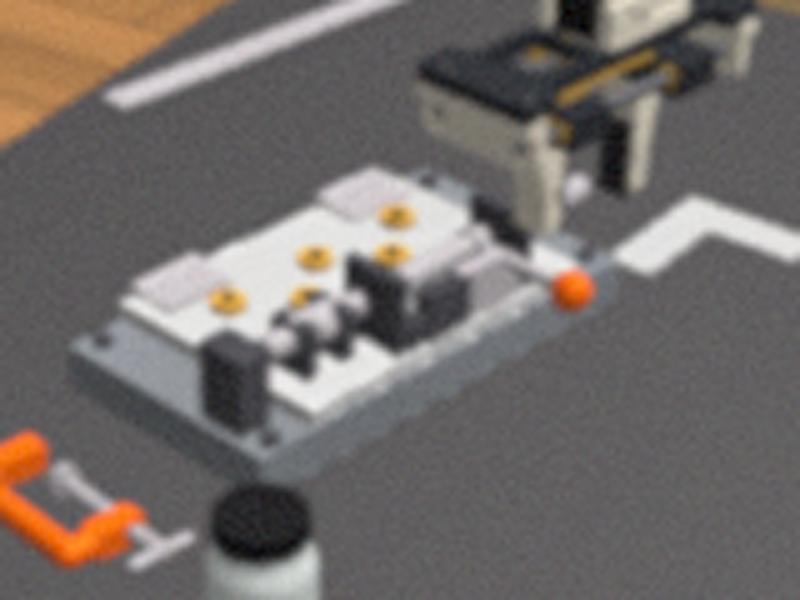

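View pics/top1.png

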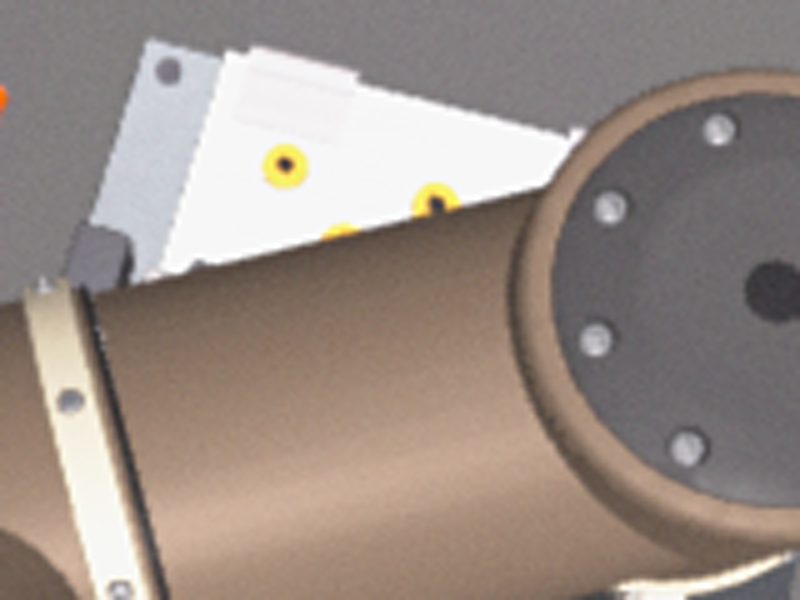

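The side view shows the knob at (573,290), below and between the two fingers at (540,215) and (635,175). I'll descend and close gently.

Request:
play_rows(
  targets=[
    [0,0,0,0,0,-0.03,0.6],
    [0,0,0,0,0,-0.03,0.6],
    [0,0,0,0,0,-0.012,0.6],
    [0,0,0,0,0,0,0.6],
  ],
  grip_force=8,
)

```text
t: 2.7
eef_pos: [0.496, -0.0487, 0.0676]
ee_rot: [3.127, 0.016, 2.908]
force: [-0.0, 0.1, -0.1]
width: 0.0526
```

Run:
```python
from h import *
p,d=grab_frame("side");cv2.imwrite("pics/side2.png",cv2.resize(p[130:250,190:350],None,fx=5,fy=5,interpolation=cv2.INTER_CUBIC))
s=get_state();print(s["eef_pos"],s["ee_rot"],s["force"],proj("side",s["eef_pos"]-[0,0,.0]))
```

```text
[ 0.49635256 -0.04861445  0.06810119] [3.12653698 0.01643443 2.90859379] [ 0.20777656 -0.34537737  0.43223532] [301.41778335 185.63000791]
```

View pics/side2.png

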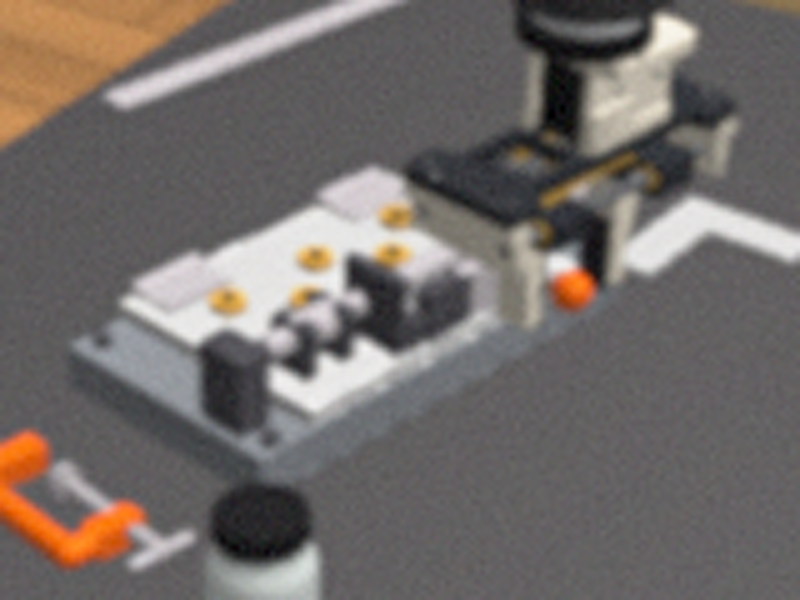

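Request:
play_rows(
  targets=[
    [-0.011,0.019,0,-0.007,0,-0.01,0.6],
    [0,0,0,0,0,0,0.6],
  ],
)

```text
t: 3.0
eef_pos: [0.49, -0.0485, 0.0594]
ee_rot: [3.141, 0.002, 2.909]
force: [0.3, -0.3, -0.3]
width: 0.0526
```

Request:
play_rows(
  targets=[
    [0,0,0,0,0,0,0.4],
    [0,0,0,0,0,0,0.3],
    [0,0,0,0,0,0,0.2],
    [0,0,0,0,0,0,0.2],
    [0,0,0,0,0,0,0.2],
  ],
  grip_force=8,
)

```text
t: 3.62
eef_pos: [0.4902, -0.0492, 0.0602]
ee_rot: [-3.141, 0.003, 2.91]
force: [-0.4, 0.2, -0.6]
width: 0.023
```

Request:
play_rows(
  targets=[
    [0,0,0,0.0004,0,0.0075,0.2],
    [0,0,0,0.001,-0.0003,0.0074,0.2],
    [0,0,0,0.002,-0.0004,0.0073,0.2],
    [0,0,0,0,0,0,0.2],
  ],
)

```text
t: 4.12
eef_pos: [0.4936, -0.05, 0.084]
ee_rot: [-3.141, 0.002, 2.909]
force: [0.0, -1.1, -0.3]
width: 0.0232
```

Request:
play_rows(
  targets=[
    [0,0,0,0.0025,-0.0006,0.007,0.2],
    [0,0,0,0.0032,-0.0008,0.0068,0.2],
    [0,0,0,0.0038,-0.0009,0.0063,0.2],
    [0,0,0,0.004,-0.001,0.0055,0.2],
    [0,0,0,0,0,0,0.2],
  ],
)

```text
t: 4.75
eef_pos: [0.5082, -0.0535, 0.1115]
ee_rot: [-3.141, 0.003, 2.909]
force: [-0.4, -1.0, -1.6]
width: 0.0229
```

Run:
```python
from h import *
p,d=grab_frame("side");cv2.imwrite("pics/side3.png",cv2.resize(p[130:250,190:350],None,fx=5,fy=5,interpolation=cv2.INTER_CUBIC))
s=get_state();print(s["eef_pos"],s["ee_rot"],s["force"],s["width"])
```

```text
[ 0.50803423 -0.05344853  0.11121267] [-3.14105378e+00  2.40438710e-03  2.90916491e+00] [ 0.3053339  -2.04804407 -1.16967838] 0.022734417965597595
```

View pics/side3.png

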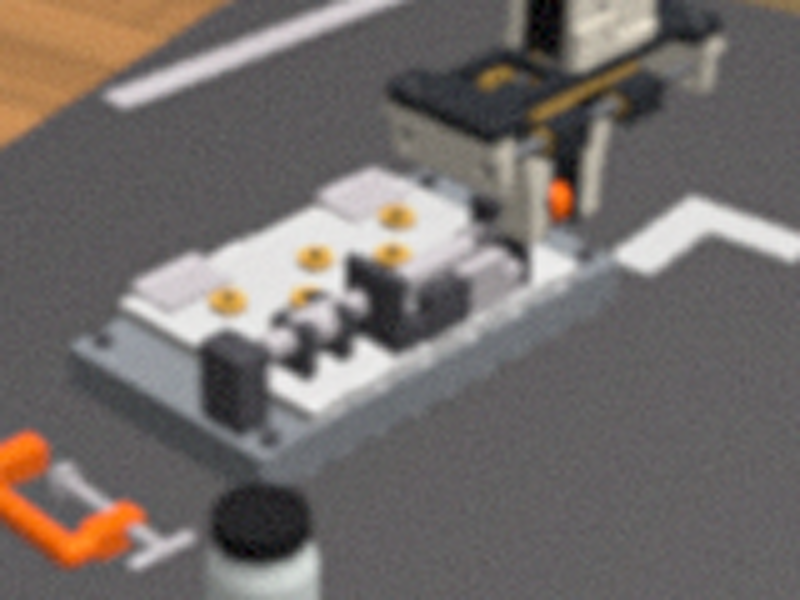

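The knob is up at (560,200), held between the fingers, at about 0.73 rad. Next I'll slide.

Request:
play_rows(
  targets=[
    [0,0,0,0.0007,0.003,0,0.2],
    [0,0,0,0.0014,0.0058,0,0.2],
    [0,0,0,0.0014,0.0058,0,0.2],
    [0,0,0,0.0014,0.0058,0,0.2],
  ],
)

```text
t: 5.3
eef_pos: [0.5124, -0.0327, 0.1105]
ee_rot: [-3.14, 0.001, 2.909]
force: [0.7, -3.3, -2.0]
width: 0.023
```

Request:
play_rows(
  targets=[
    [0,0,0,0.0014,0.0058,0.0003,0.2],
    [0,0,0,0.0014,0.0058,0.0003,0.2],
    [0,0,0,0.0014,0.0058,0.0003,0.2],
    [0,0,0,0.0005,0.002,0,0.2],
  ],
)

```text
t: 5.8
eef_pos: [0.5182, -0.0112, 0.1113]
ee_rot: [-3.14, 0.002, 2.91]
force: [1.5, -3.4, -3.7]
width: 0.0231
```

Request:
play_rows(
  targets=[
    [0,0,0,0.0009,0.0029,0,0.2],
    [0,0,0,0.0007,0.0029,0,0.2],
    [0,0,0,0.0007,0.0029,0,0.2],
    [0,0,0,0.0007,0.0029,0,0.2],
  ],
)

```text
t: 6.3
eef_pos: [0.5211, 0.001, 0.1113]
ee_rot: [-3.14, 0.002, 2.909]
force: [1.7, -3.3, -2.3]
width: 0.023
```

Request:
play_rows(
  targets=[
    [0,0,0,0.0007,0.0029,0,0.2],
    [0,0,0,0.0007,0.0029,0,0.2],
    [0,0,0,0.0007,0.0029,0,0.2],
    [0,0,0,0.0007,0.0029,0,0.2],
  ],
)

```text
t: 6.8
eef_pos: [0.5241, 0.0133, 0.1113]
ee_rot: [-3.14, 0.002, 2.909]
force: [2.2, -2.9, -3.9]
width: 0.0233
```

Run:
```python
from h import *
p,d=grab_frame("side");cv2.imwrite("pics/side4.png",cv2.resize(p[130:250,190:350],None,fx=5,fy=5,interpolation=cv2.INTER_CUBIC))
s=get_state();print(s["eef_pos"],s["ee_rot"],s["force"],s["width"])
```

```text
[0.52422105 0.01360801 0.11131512] [-3.13979087e+00  1.69765873e-03  2.90926770e+00] [ 2.19576472 -2.38450965 -2.38478067] 0.02270752216715275
```

View pics/side4.png

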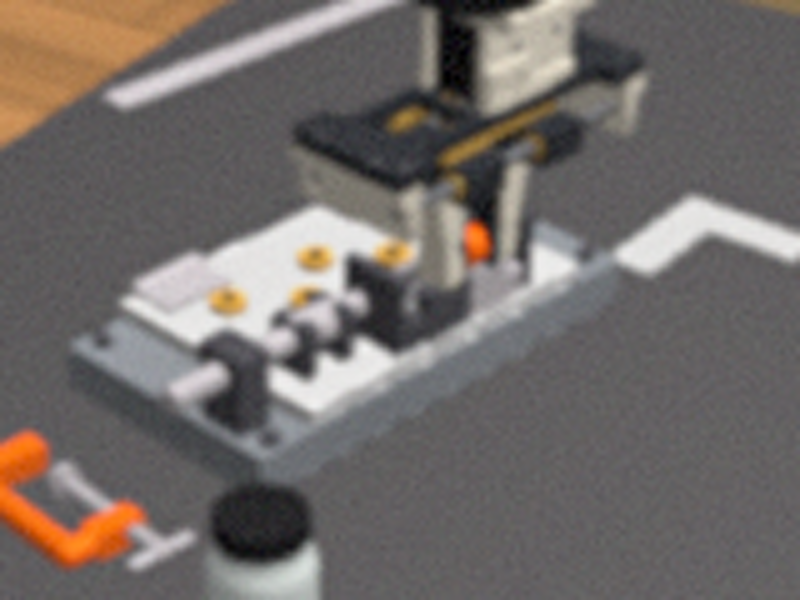

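The bolt now sticks out through its left block at (190,390). The knob is at (477,240), still short of the end plate at (365,290). I'll go on in fine steps.

Request:
play_rows(
  targets=[
    [0,0,0,0.0004,0.0013,0,0.2],
    [0,0,0,0.0004,0.0013,0,0.2],
    [0,0,0,0.0004,0.0013,0,0.2],
  ],
)

```text
t: 7.22
eef_pos: [0.5252, 0.0177, 0.1113]
ee_rot: [-3.14, 0.001, 2.909]
force: [0.4, -2.9, -2.9]
width: 0.0231
```

Request:
play_rows(
  targets=[
    [0,0,0,0.0003,0.001,0,0.2],
    [0,0,0,0.0003,0.001,0,0.2],
    [0,0,0,0.0003,0.001,0,0.2],
  ],
)

```text
t: 7.6
eef_pos: [0.5259, 0.0208, 0.1113]
ee_rot: [-3.139, 0.001, 2.909]
force: [0.7, -3.4, -2.5]
width: 0.0231
```

Request:
play_rows(
  targets=[
    [0,0,0,0.0003,0.001,0,0.2],
    [0,0,0,0.0003,0.001,0,0.2],
  ],
)

```text
t: 7.85
eef_pos: [0.5264, 0.0228, 0.1112]
ee_rot: [-3.139, 0.001, 2.909]
force: [0.2, -3.5, -2.4]
width: 0.0231
```

Request:
play_rows(
  targets=[
    [0,0,0,0.0002,0.0008,0,0.2],
    [0,0,0,0.0002,0.0008,0,0.2],
  ],
)

```text
t: 8.1
eef_pos: [0.5267, 0.0243, 0.1112]
ee_rot: [-3.139, 0.0, 2.909]
force: [1.4, -7.3, -1.6]
width: 0.023
```

Request:
play_rows(
  targets=[
    [0,0,0,0.0001,0.0005,0,0.2],
  ],
)

```text
t: 8.22
eef_pos: [0.5266, 0.0243, 0.1111]
ee_rot: [-3.138, -0.0, 2.909]
force: [1.2, -7.5, -2.4]
width: 0.0232
```

Contact: the force rose to 7.5 N and there was no further travel (about 80 mm). I'll back off 2 mm to the notch's middle, then lower along the arc.

Request:
play_rows(
  targets=[
    [0,0,0,-0.0003,-0.001,0,0.2],
    [0,0,0,-0.0002,-0.0009,0,0.2],
    [0,0,0,0,0,0,0.2],
  ],
)

```text
t: 8.6
eef_pos: [0.527, 0.0239, 0.1116]
ee_rot: [-3.14, 0.002, 2.909]
force: [1.5, -1.2, -2.2]
width: 0.0231
```

Request:
play_rows(
  targets=[
    [0,0,0,-0.0004,-0.0018,0,0.2],
    [0,0,0,0,0,0,0.2],
  ],
)

```text
t: 8.85
eef_pos: [0.5269, 0.0225, 0.1117]
ee_rot: [-3.141, 0.002, 2.91]
force: [0.1, 0.7, -1.4]
width: 0.023
```

Request:
play_rows(
  targets=[
    [0,0,0,-0.005,0.0012,-0.006,0.2],
    [0,0,0,-0.0041,0.001,-0.0062,0.2],
  ],
)

```text
t: 9.1
eef_pos: [0.5181, 0.0247, 0.0994]
ee_rot: [3.141, 0.004, 2.91]
force: [2.1, -0.2, -0.6]
width: 0.0228
```

Request:
play_rows(
  targets=[
    [0,0,0,-0.0018,0.0004,-0.0033,0.2],
    [0,0,0,-0.0018,0.0004,-0.0033,0.2],
  ],
)

```text
t: 9.35
eef_pos: [0.5143, 0.0256, 0.0922]
ee_rot: [3.141, 0.004, 2.91]
force: [1.9, -1.2, -1.5]
width: 0.0229
```

Request:
play_rows(
  targets=[
    [0,0,0,-0.0027,0.0006,-0.0066,0.2],
    [0,0,0,-0.002,0.0005,-0.007,0.2],
    [0,0,0,-0.0013,0.0003,-0.007,0.2],
    [0,0,0,0,0,0,0.2],
  ],
)

```text
t: 9.85
eef_pos: [0.508, 0.027, 0.0699]
ee_rot: [-3.141, 0.004, 2.91]
force: [2.8, 0.1, -1.5]
width: 0.023
```

Request:
play_rows(
  targets=[
    [0,0,0,-0.0004,0.0001,-0.004,0.2],
    [0,0,0,-0.0001,0,-0.0035,0.2],
    [0,0,0,0,0,0,0.2],
  ],
)

```text
t: 10.22
eef_pos: [0.5075, 0.0272, 0.0619]
ee_rot: [-3.141, 0.004, 2.91]
force: [1.4, 0.8, -0.9]
width: 0.0232
```

Request:
play_rows(
  targets=[
    [0,0,0,0,0,0,0.35],
    [0,0,0,0,0,0,0.5],
    [0,0,0,0,0,0,0.6],
    [0,0,0,0,0,0,0.6],
    [0,0,0,0,0,0,0.6],
  ],
)

```text
t: 10.85
eef_pos: [0.5062, 0.0268, 0.0618]
ee_rot: [-3.14, 0.002, 2.91]
force: [-0.8, 0.3, -0.9]
width: 0.0525
```

Run:
```python
from h import *
p,d=grab_frame("side");cv2.imwrite("pics/side5.png",cv2.resize(p[130:250,190:350],None,fx=5,fy=5,interpolation=cv2.INTER_CUBIC))
s=get_state();print(s["t"],s["eef_pos"],s["ee_rot"],s["force"],s["width"])
```

```text
10.9 [0.50616094 0.0267627  0.06176686] [-3.14044442e+00  2.14865634e-03  2.90961334e+00] [-0.49181078 -0.32375085  0.08269784] 0.05256293140104661
```

View pics/side5.png

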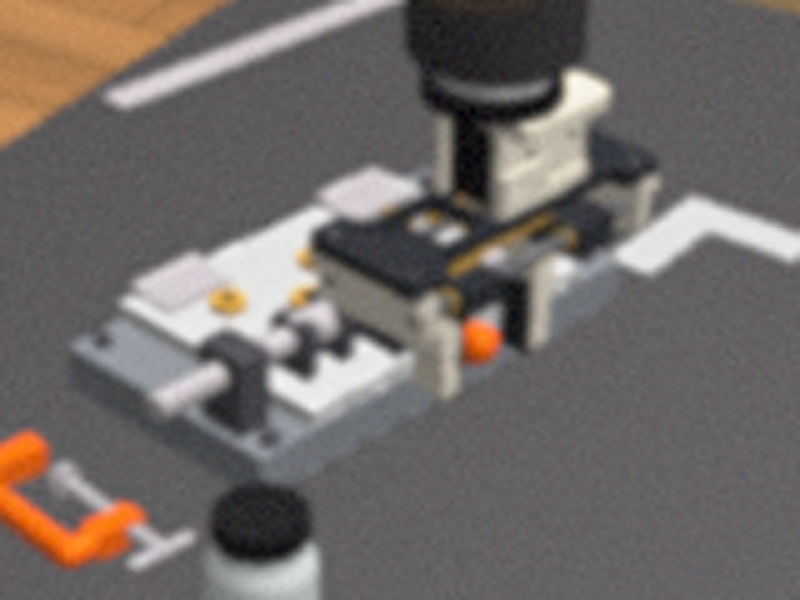

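The fingers are open and clear on either side of the knob at (481,341). I'll lift away and check.

Request:
play_rows(
  targets=[
    [0,0,0,-0.001,0,0.015,0.6],
    [0,0,0,-0.001,0,0.03,0.6],
    [0,0,0,0,0,0.04,0.6],
    [0,0,0,0,0,0.05,0.6],
    [0,0,0,0,-0.03,0.04,0.6],
    [0,0,0,0,-0.05,0.01,0.6],
    [0,0,0,0,-0.055,0,0.6],
    [0,0,0,0,-0.055,0,0.6],
    [0,0,0,0,-0.055,0,0.6],
    [0,0,0,0,-0.055,0,0.6],
    [0,0,0,0,-0.03,0,0.6],
    [0,0,0,0,0,0,0.6],
  ],
)

```text
t: 12.4
eef_pos: [0.5009, -0.3142, 0.2678]
ee_rot: [-3.141, 0.015, 2.914]
force: [0.2, 0.2, 0.0]
width: 0.0529
```

Run:
```python
from h import *
p,d=grab_frame("side");cv2.imwrite("pics/side6.png",cv2.resize(p[130:250,190:350],None,fx=5,fy=5,interpolation=cv2.INTER_CUBIC))
p,d=grab_frame("top");cv2.imwrite("pics/top6.png",cv2.resize(p[125:250,150:310],None,fx=5,fy=4.8,interpolation=cv2.INTER_CUBIC));cv2.imwrite("pics/top6f.png",p)
s=get_state();print(s["t"],s["eef_pos"],s["force"],s["width"])
xs,ys=orange(p,(240,200,312,250))
if len(xs):
    uv=(xs.mean(),ys.mean());print(uv,len(xs),unproj("top",uv,.065),depthpt("top",uv,d[int(round(uv[1])),int(round(uv[0]))]))
```

```text
12.5 [ 0.50115549 -0.31241072  0.26785303] [-0.56618555  0.62812801  0.51227881] 0.052546648485311195
(np.float64(256.22727272727275), np.float64(225.77272727272728)) 22 [0.51191796 0.03252562 0.065     ] [0.51009932 0.03275759 0.07889546]
```

View pics/side6.png

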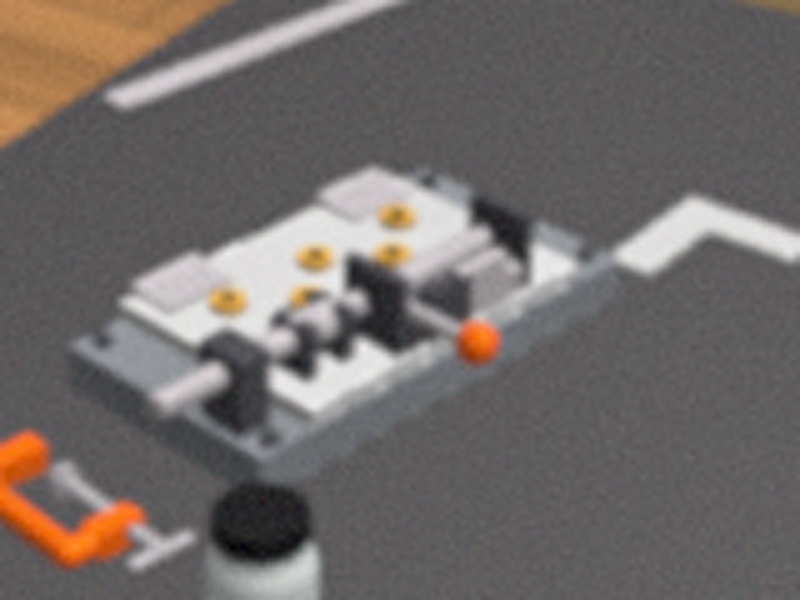

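View pics/top6.png

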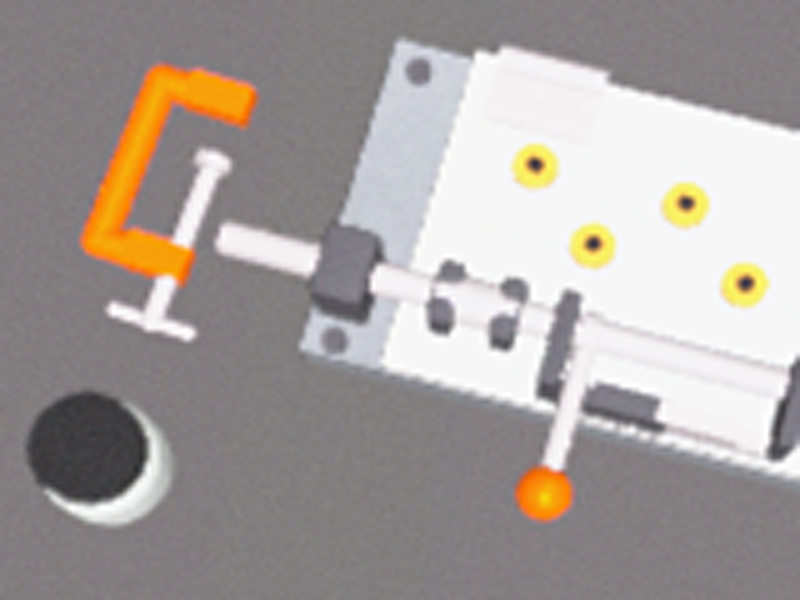

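The rod lies in the catch's notch beside the end plate, with the knob at (545,493) in the top crop. The clamp, jar and offcut are unmoved. I'll let it settle and recheck the height.

Request:
play_rows(
  targets=[
    [0,0,0,0,0,0,0.6],
    [0,0,0,0,0,0,0.6],
    [0,0,0,0,0,0,0.6],
    [0,0,0,0,0,0,0.6],
    [0,0,0,0,0,0,0.6],
    [0,0,0,0,0,0,0.6],
    [0,0,0,0,0,0,0.6],
    [0,0,0,0,0,0,0.6],
    [0,0,0,0,0,0,0.6],
    [0,0,0,0,0,0,0.6],
    [0,0,0,0,0,0,0.6],
    [0,0,0,0,0,0,0.6],
  ],
)

```text
t: 14.0
eef_pos: [0.5016, -0.3093, 0.269]
ee_rot: [3.141, 0.017, 2.92]
force: [0.2, 0.1, -0.4]
width: 0.0527
```

Run:
```python
from h import *
d0=np.load("top0.npy");p,d=grab_frame("top")
def h(D,c):
    z=[depthpt("top",(u,v),D[v,u]) for u in range(c[0]-2,c[0]+3) for v in range(c[1]-2,c[1]+3)]
    return np.max(z,0)[2],np.median(z,0)
print(h(d0,(295,237)),h(d,(258,227)))
a=unproj("top",(258.6,227.3),.065);print(a, (a-[.4903,-.0496,.065])@[.232,.973,0])
ps,_=grab_frame("side");s0=cv2.imread("pics/side0.png")
print(proj("side",a), 190+478/5,130+343/5)
```

```text
(np.float64(0.07829498817350221), array([ 0.4898454 , -0.04907803,  0.07615437])) (np.float64(0.07956329621093816), array([0.50815946, 0.02897394, 0.07563627]))
[0.50883191 0.02736982 0.065     ] 0.07919104249900612
[284.55172938 197.5972748 ] 285.6 198.6
```

The knob is at the same height as when it started down in the open notch (within 1 mm), with about 79 mm of travel. I'll hand the job in.

```bash
python3 -c "
from station import *
print(job_done())"
```

```text
the job is handed in; nothing more can be done
None
```

The drilling jig is locked, and I handed the job in at about 14 s; `job_done` gives no verdict.

- **Lift and slide:** I gripped the knob at 8 N, lifted the handle to about 0.75 rad and slid the bolt. It took about 3.5 N until it met the end plate at about 80 mm. There the force rose to 7.5 N and travel stopped.
- **Lower and release:** I backed off about 2 mm, lowered the handle along its arc with no sign of catching, opened the fingers and lifted the arm clear.
- **Last checks:** By camera the bolt has travelled about 79 mm. The knob's height matches the start, when the handle was down, to within about 1 mm (about 0.02 rad). The clamp, jar and offcut looked unmoved in the pictures, though I did not measure them. The gripper is well clear.
- **Disagreements:** The two cameras differed by about 3–4 mm on where the knob was at the start. None of the last checks failed.

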